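Wind a guide rail onto its setting gauge with a fold-out crank

ROBOT

A 7-joint arm with a two-finger parallel gripper is mounted at the origin on a cart in front of the work surface, level with it; the furniture and walls round the work are solid. World frame = base frame: x ahead of the robot, y to its left, z up, the work surface at z = 0. Lengths are in mm, angles in rad, forces in N, time in s.
With the tool pointing down it reaches from about 425 to 975 mm from the base axis. Payload 16.7 kg.
Tool frame: the origin (TCP) lies at the very end of the fingers, on their centre line; the grasp point (between the pads) lies 19 mm behind it (arm.pinch_z is the distance from the TCP to the grasp point, in mm); z points along the fingers, x is the direction in which the jaws open and shut, and the axes are right-handed (so a half turn about z gives the same grasp; the last joint's range is limited). The gripper opens to 85 mm and grips with 20 to 120 N. Pads are 22 mm wide; open, the fingers measure 114 mm over their backs; the gripper's body (76 mm by 85 mm) begins 54 mm behind the grasp point. The pads swing forward as they close: fully open they stand 13 mm farther back than shut.
Start: joints at [1.089, 0.426, 0.074, 1.606, -0.034, 1.111, -0.067], TCP at [220.484, -637.936, 231.302] pointing down, gripper open.
Joint ranges: [-2.85, 2.85], [-0.5, 2.14], [-1.23, 1.37], [0.21, 2.46], [-1.02, 4.16], [0.16, 2.05], [-2.73, 2.73]. Speed limits (rad/s): [1.89, 1.89, 2.39, 2.39, 3.01, 3.01, 3.01].

INTERFACE

Orientations are given as a unit quaternion [w, x, y, z].
In Python, from workcell import arm gives the robot as it stands.
- The arm moves only by the tool step_arm, never from a script. Its argument "steps" is one flat list of numbers, 4 for each row, row after row: the shift along the world's x, y, z in cm, then the turn about the world's z in degrees. In form: [dx, dy, dz, turn, dx, dy, dz, turn, ...]. A call has 1 to 8 rows; each row shifts and turns the commanded pose from where the row before left it; what a row does not reach is not made up. A row lasts 1/10 s, in which the tool goes at most 50 mm and 8.59 degrees, less where a joint would pass 70% of its speed; a pose out of reach is approached as far as the arm can. A call with a gripper value outside its range is refused whole. "fingers" is the gripper's target within -1 to 1 (fully open at 1, half-way at 0, shut at -1), set as the call begins (left out, the last holds). The fingers move at their own pace and stop on an object; the grip force is fixed at half the most. Time passes only in rows, so rows that do not move let the fingers close. It gives the time, the measured TCP pose, the force and the opening at its end, in the units of the state.
- arm.state(): the state, without advancing time (a new reading comes with each control period).
- arm.get_image(name): name is "scene" or "side" or "wrist"; returns (picture, depth): 420x560x3 uint8, blue, green, red; 420x560 float32, mm along the optical axis (not along the pixel's ray), 0 where there is no reading.
- arm.camera_info(name): a dict with "camera_matrix" (3x3 intrinsics, pixels), "R" (3x3) and "t" (3): a world point X has camera coordinates R X + t; the wrist camera has in their place "T_tool_cam" (4x4, takes a point from camera to tool coordinates, whose origin is the TCP and whose axes are the tool frame's). Camera axes: x right, y down, z forward; pixel columns grow to the right and rows downward; lengths in mm; the calibration is good to about 2 mm. A picture is of the moment at which its call begins: read the wrist's pose just before it. camera_info takes no time and is no camera call.
- arm.finish_job(): hands the job in, once; it reports no verdict.
Trained networks look in the newest picture that a camera, given by its name, has taken for a name from the list of things; names that differ only in an ending like _2 or _b are one class to them, and where a whole thing is asked for, a point or a joint stands for the part that bears it (a point fixed in the world has none). Each returns a list of dicts, best first, with "score" (0 to 1); they miss things now and then, are a little off and sometimes report something else, mostly with a low value. They report only what shows in the picture. A call takes as long as a camera call. They do not tell look-alikes from the thing itself.
- arm.masks_of(camera, thing): "region" (420x560 bool, what is visible of it) and "position" ([column, row] in pixels, amid what is visible of it).
The state is a dict: "clock": time; "qpos": joint angles; "joint_vel": joint speeds; "effort": joint torques, N m; "position": TCP position; "ee_rot": TCP orientation; "wrist_force": force on the tool from outside, world axes, zero at the start; "moment": the same for the moment, N m; "width": opening from 0.0 (shut) to 1.0 (fully open).
Only numpy, scipy, OpenCV 4.12 (cv2) and the standard library are available. Lean on these libraries where they do the work, as an engineer would, in place of code of your own. Each camera call takes 0.05 s, during which the arm holds its last target. There are 200 camera calls.

TASK

Set the rail gap of the guide-rail unit on the bench to the steel gauge that stands between its two rails: fold the crank's handle out, wind the moving rail in with it until both rails hold the gauge square and snug, without straining the rack, then fold the handle down flat again and leave the gauge nipped in place. Leave the bottle, the loose cap and the hex key where they are.

Things in the scene. Friction and masses are not known exactly. Their poses are not given: they have to be found in the camera images.
- unit: Guide-rail unit fixed to the bench: dark steel plate 170 mm (its x, -85 to 85) by 272 mm (its y, -118 to 154), 12 mm thick, origin under it on the bench. Two rails run along its x. The far rail, face to +y at about y = -56 mm, has slotted feet: its true place is up to 7 mm either way and unmeasured, so feel for the nip. Grey gear case 62 mm square at y = 100, top at 65 mm, crank above it.
- rail: Moving rail between gear case and far rail: white plastic strip on an aluminium bar, 180 mm long (x), top 46 mm above the bench; origin at the middle of its working face (which looks to the unit's -y), at the height of the plate's top. Axes as the unit's. The crank slides it along the unit's y by rack and pinion. A good nip on the gauge is 15 to 45 N; above 65 N the rack is strained.
- crank (a joint): Crank angle, rad, 0 to 9.2, clockwise from above; starts at 1.0 to 2.2. At 0 the arm points along the unit's +y and the gap is 76 mm (69 to 83 as the far rail is set); it closes 6.37 mm per rad. Friction 0.3 N m (6 N at the handle turning, 2 to 5 N paused). Once the gauge is nipped, each newton more at the handle adds about 8 N of nip: stop 2 to 5.5 N above the free-running drag.
- handle (a joint): Angle of the folding handle, rad: 0 folded flat, lying inwards along the arm and across the hub; 1.57 upright; stop at 1.62, just past upright. It has friction only (0.05 N m) and stays where it is put.
- crank_hub (a point): Point on the vertical crank axis, 100 mm above the bench, level with the handle's hinge pin. Below it: the 14 mm wide steel arm, top at 88 mm, and the spindle boss, 30 mm across at its foot and 23 mm above, top at 75 mm.
- handle_hinge (a point): Middle of the handle's hinge pin at the outer end of the crank arm, 52 mm from the crank axis, 100 mm above the bench. The pin is level and square to the arm, so the handle swings in the upright plane through the crank axis. The steel clevis round it is 18 mm wide and ends 4 mm above the pin.
- handle_end (a point): Centre of the handle's free end face, 65 mm from the hinge pin along the handle. The black round grip is 18 mm in diameter, 13 to 61 mm from the pin, and revolves freely about the handle's length. Folded, its axis is 100 mm above the bench.
- gauge: Steel setting gauge: block 30 mm (its x) by 60 mm (its y) by 22 mm high, round stem 18 mm across on top to 42 mm; origin under its centre. It stands loose on the plate between the rails, its x roughly across the gap (along the unit's y), up to 0.2 rad askew; the closing rail pushes it along and squares it.
- bottle: Filled soap bottle, 50 by 87 by 202 mm high, standing on the bench beyond the unit; origin under its centre.
- cap: Loose black flip cap, 37 mm across and 32 mm high, on the bench by the far rail; origin under its centre.
- hexkey: Black hex key, 31 by 83 by 5 mm, lying on the bench on the robot's side of the unit; origin under its middle.
Things that resemble listed ones, but are neither listed nor needed, are in the scene too. Several things have the shape of the gauge; the one meant has the colours described above.

How it is judged (in metres and radians):
On the way, in this order (a step that is already met when the one before it is completed fails the run):
1. the handle is folded out, before the crank is wound (value of joint handle above 1.35 rad and value of joint crank below 3.2 rad), for 0.2 s.
2. the moving rail nips the gauge (more than 12 N) while the handle is still out (contact force between rail and gauge above 12 N and value of joint handle above 1 rad), for 0.3 s.
At the end, for the whole second after the job is handed in: The handle lies folded (within 0.15 rad of flat), the gauge is held between the rails with more than 10 N, square to them within 0.04 rad, upright within 0.05 rad and at rest (value of joint handle below 0.15 rad and contact force between rail and gauge above 10 N and angle between the x axis of gauge and the y axis of rail, either way round below 0.04 rad and angle between gauge's own z axis and vertical below 0.05 rad and linear speed of gauge below 0.01 m/s); the robot touches nothing.
It fails at once if the rail is strained: more than 65 N on the gauge (contact force between rail and gauge above 65 N).
It fails at once if the crank is wound with the handle folded (value of joint handle below 0.8 rad and value of joint crank above 3.2 rad and contact force between rail and gauge below 2 N).
It fails at once if the bottle is moved more than 20 mm or tipped (distance of bottle from where it was at the start of the episode above 0.02 m or angle between bottle's own z axis and vertical above 0.2 rad).
It fails at once if the loose cap is moved more than 20 mm (distance of cap from where it was at the start of the episode above 0.02 m).
It fails at once if the hex key is moved more than 20 mm (distance of hexkey from where it was at the start of the episode above 0.02 m).
It also fails if it takes over 72 s, if anything falls off the work surface, if the arm or the gripper's body presses on something with over 40 N, if the wrist force passes 120 N, or if a joint passes its speed limit or range.

## Working session

There is one attempt and no reset: what is moved stays moved. The work goes in short steps, Python scripts to look and compute and a tool call to move; the robot and the scene stay as the last step left them, time stands still between calls to the robot, and variables do not carry over. Pictures are saved under pics/ and viewed, about 8 in all and at most 12, crops included, and the job is handed in when it is done.

Besides the shell and the picture viewer there is one more tool, called after "Request:" as name(argument=value, ...), one argument or row to a line, values as JSON. step_arm: Moves the arm, as the interface text tells. Its arguments: {"type":"object","properties":{"steps":{"type":"array"},"fingers":{"type":"number"}},"required":["steps"]}

```bash
ls; mkdir -p pics
python3 - <<'E'
from workcell import arm
import cv2,numpy as np
s=arm.state();print(s['clock'],s['position'],s['ee_rot'],s['wrist_force'],s['width'],arm.pinch_z)
a,d=arm.get_image('scene');b,e=arm.get_image('side')
cv2.imwrite('pics/a.png',a);cv2.imwrite('pics/b.png',b)
np.savez('v1.npz',a=a,d=d,b=b,e=e)
for n in('scene','side'):
  i=arm.camera_info(n);print(n,i)
for c in('scene','side'):
  for t in('unit','rail','crank','handle','gauge','bottle','cap','hexkey'):
    try: print(c,t,[(round(m['score'],2),np.round(m['position']).tolist(),int(m['region'].sum())) for m in arm.masks_of(c,t)])
    except Exception as x: print(c,t,x)
print(arm.camera_info('wrist'),arm.state()['clock'])
E
```

```text
pics
0.0 [ 220.36754693 -637.58523119  230.61713045] [-3.35398588e-04  8.14459698e-01 -5.80219776e-01 -5.46815732e-04] [-0.77145542 -0.46457141 -1.00754758] 1.003136719966236 18.700000000000003
scene {'camera_matrix': array([[408.92358447,   0.        , 289.87441232],
       [  0.        , 408.92358447, 214.96264993],
       [  0.        ,   0.        ,   1.        ]]), 'R': array([[ 0.70088437, -0.71295051,  0.02150955],
       [-0.29137589, -0.31370921, -0.90370716],
       [ 0.65104622,  0.62712686, -0.42761047]]), 't': array([-452.7338677 ,  214.26740416,  559.89633455])}
side {'camera_matrix': array([[500.7671608 ,   0.        , 287.51118958],
       [  0.        , 500.7671608 , 206.26362625],
       [  0.        ,   0.        ,   1.        ]]), 'R': array([[-0.99871172, -0.04932305, -0.0119223 ],
       [-0.0076925 ,  0.3793989 , -0.92520122],
       [ 0.05015705, -0.92391759, -0.37928954]]), 't': array([ 560.37477818,  107.26661302, 1116.37232039])}
scene unit [(0.62, [262.0, 250.0], 6004)]
scene rail [(0.81, [272.0, 246.0], 1200), (0.7, [290.0, 256.0], 429)]
scene crank [(0.6
[... 461 characters left out ...]
214.0], 414)]
side handle [(0.61, [305.0, 210.0], 189)]
side gauge [(0.79, [341.0, 200.0], 266), (0.57, [216.0, 242.0], 189)]
side bottle []
side cap []
side hexkey []
{'camera_matrix': array([[297.93744963,   0.        , 275.68865548],
       [  0.        , 297.93744963, 204.17535647],
       [  0.        ,   0.        ,   1.        ]]), 'T_tool_cam': array([[ 9.99999936e-01,  2.70464555e-04,  2.34078441e-04,
         6.36887823e-01],
       [-3.29939348e-04,  9.50210003e-01,  3.11610079e-01,
        -7.97728688e+01],
       [-1.38144194e-04, -3.11610136e-01,  9.50210031e-01,
        -1.42150816e+02],
       [ 0.00000000e+00,  0.00000000e+00,  0.00000000e+00,
         1.00000000e+00]])} 0.9
```

```bash
cat > h.py <<'E'
import numpy as np,cv2
from workcell import arm
from scipy.spatial.transform import Rotation as Ro
def cam(n,s=None):
    i=arm.camera_info(n);K=i['camera_matrix']
    if n=='wrist':
        s=s or arm.state();q=s['ee_rot'];T=np.eye(4);T[:3,:3]=Ro.from_quat([q[1],q[2],q[3],q[0]]).as_matrix();T[:3,3]=s['position']
        M=np.linalg.inv(T@i['T_tool_cam']);return K,M[:3,:3],M[:3,3]
    return K,np.array(i['R']),np.array(i['t'])
def cloud(d,c):
    K,R,t=c;v,u=np.mgrid[:d.shape[0],:d.shape[1]]
    P=np.stack([(u-K[0,2])*d/K[0,0],(v-K[1,2])*d/K[1,1],d],-1)
    P=(P-t)@R;P[d<=0]=np.nan;return P
def proj(X,c):
    K,R,t=c;p=R@np.array(X,float)+t;p=K@p;return p[:2]/p[2]
E
python3 - <<'E'
from h import *
z=np.load('v1.npz')
c=z['a'][140:350,150:430];cv2.imwrite('pics/c.png',cv2.resize(c,None,fx=2.8,fy=2.8,interpolation=cv2.INTER_CUBIC))
P=cloud(z['d'],cam('scene'));Q=cloud(z['e'],cam('side'))
for n,p in(('crank',(249,204)),('rail',(272,246)),('g1',(289,254)),('g2',(324,209)),('g3',(334,329)),('hex',(247,295)),('cap',(360,270)),('bot',(354,206))):print(n,np.round(P[p[1],p[0]]))
for n,p in(('crank',(302,214)),('rail',(292,226)),('g1',(341,200)),('g2',(216,242))):print(n,np.round(Q[p[1],p[0]]))
E
```

```text
crank [514.  -8.  99.]
rail [498. -95.  42.]
g1 [ 508. -132.   35.]
g2 [742. -24.  23.]
g3 [ 416. -320.   23.]
hex [ 391. -145.    5.]
cap [ 567. -258.   32.]
bot [ 658. -170.  104.]
crank [528.   9.  97.]
rail [553. -70.  31.]
g1 [ 426. -285.   14.]
g2 [725.  -3.  20.]
```

View pics/c.png

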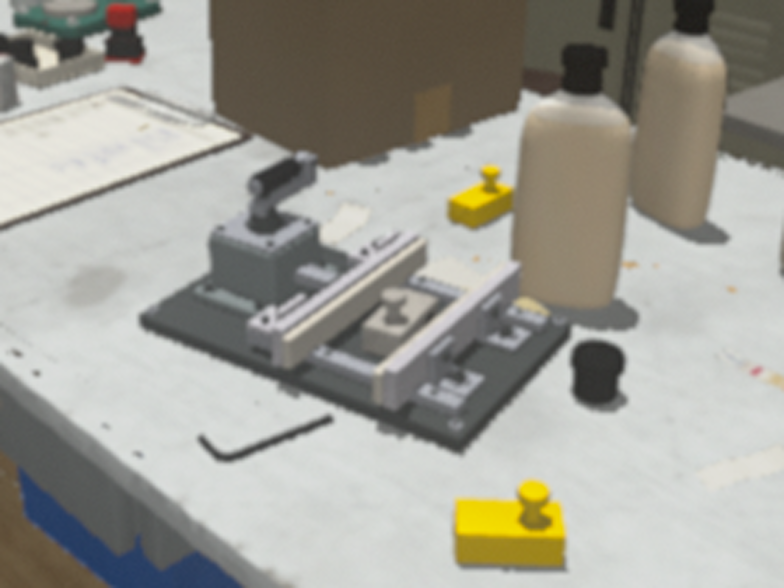

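The unit is seen at right centre of the picture, crank on its gear case at about (270,185) with the handle folded. The pale steel gauge is between the rails at (400,315); the yellow ones are decoys.

Run:
```python
from h import *
z=np.load('v1.npz')
P=np.concatenate([cloud(z['d'],cam('scene')).reshape(-1,3),cloud(z['e'],cam('side')).reshape(-1,3)])
P=P[np.isfinite(P).all(1)]
# tall things near the crank
m=(P[:,2]>115)&(np.hypot(P[:,0]-515,P[:,1])<330)
for a in P[m][np.argsort(np.hypot(P[m,0]-515,P[m,1]))][:400:40]:print(np.round(a))
m=(P[:,2]>84)&(P[:,2]<118)&(np.hypot(P[:,0]-520,P[:,1])<75);print(m.sum(),P[m].min(0),P[m].max(0),np.median(P[m],0))
c=cv2.fitLine(P[m][:,:2].astype(np.float32),cv2.DIST_HUBER,0,.01,.01).ravel();print(c)
m=(P[:,2]>40)&(P[:,2]<50)&(P[:,1]<-45)&(P[:,1]>-210)&(abs(P[:,0]-515)<120)
H,x,y=np.histogram2d(P[m,0],P[m,1],bins=[8,12]);print(x.round(),y.round());print(H.T.astype(int))
```

```text
[ 649. -120.  138.]
[ 654. -121.  132.]
[ 646. -132.  132.]
[ 645. -136.  133.]
[ 643. -140.  132.]
[ 648. -137.  147.]
[ 645. -142.  124.]
[ 658. -131.  157.]
[ 645. -145.  138.]
[ 647. -146.  142.]
665 [487.56774624 -13.0997116   84.00548596] [562.92402449  18.97915737 109.8444112 ] [521.19960488   0.85905578  98.31195627]
[9.6482837e-01 2.6288056e-01 5.2107440e+02 9.8550487e-01]
[432. 456. 480. 504. 529. 553. 577. 601. 625.] [-190. -178. -167. -155. -143. -131. -119. -107.  -95.  -83.  -71.  -59.
  -47.]
[[24 74 39  5  0  0  0  0]
 [12 31 62 67 42  9  0  0]
 [ 0  0  5 17 45 62 38 13]
 [ 0  0  0  0  4 25 45 56]
 [ 0  0  0 16  0  0  3 14]
 [ 0  0  0  7  0  0  0  0]
 [10  0  0  0  0  0  0  0]
 [70 40 15  1  0  0  0  0]
 [56 73 54 38 13  2  0  0]
 [ 4 14 10 30 45 42 20  2]
 [ 0  0  0  6 10 44 48 12]
 [ 0  0  0  4  0  6 33  6]]
```

Request:
step_arm(
  steps=[1.4, 3.2, 0.5, 0, 1.4, 3.2, 0.5, 0, 1.4, 3.2, 0, 0, 1.4, 3.2, 0, 0, 1.4, 3.2, 0, 0, 1.4, 3.2, 0, 0, 1.4, 3.2, 0, 0, 1.4, 3.2, 0, 0],
)

```text
clock: 1.7
position: [332.9, -380.6, 241.5]
ee_rot: [0.0, 0.814, -0.58, 0.0]
wrist_force: [1.1, -0.3, -0.1]
width: 1.005
```

Request:
step_arm(
  steps=[1.5, 3.2, 0, 0, 1.5, 3.2, 0, 0, 1.5, 3.2, 0, 0, 1.5, 3.2, 0, 0, 1.5, 3.2, 0, 0, 1.5, 3.2, 0, 0, 1.5, 3.2, 0, 0, 1.5, 3.2, 0, 0],
)

```text
clock: 2.5
position: [453.0, -124.6, 241.6]
ee_rot: [-0.0, 0.814, -0.58, 0.0]
wrist_force: [0.2, -0.2, -0.1]
width: 1.001
```

Request:
step_arm(
  steps=[1.5, 3.2, 0, 0, 1.5, 3.2, 0, 0, 1.5, 3.2, 0, 0, 1.0, 3.0, 0, 0, 0, 0, 0, 0, 0, 0, 0, 0],
)

```text
clock: 3.1
position: [507.5, 0.5, 241.2]
ee_rot: [0.0, 0.815, -0.58, -0.0]
wrist_force: [0.4, -0.6, 0.0]
width: 0.999
```

Run:
```python
from h import *
s=arm.state();a,d=arm.get_image('wrist');cv2.imwrite('pics/w1.png',a)
c=cam('wrist',s);P=cloud(d,c);np.savez('w1.npz',a=a,d=d,P=P,K=c[0],R=c[1],t=c[2])
print(s['clock'],s['position'],s['wrist_force'])
Q=P.reshape(-1,3);I=a.reshape(-1,3);ok=np.isfinite(Q).all(1)
m=ok&(Q[:,2]>92)&(Q[:,2]<118)&(np.hypot(Q[:,0]-520,Q[:,1])<80)
print(m.sum(),Q[m].min(0),Q[m].max(0));f=cv2.fitLine(Q[m][:,:2].astype(np.float32),cv2.DIST_HUBER,0,.01,.01).ravel();print('handle',f)
u=(Q[m][:,:2]-f[2:])@f[:2];print('ends',np.percentile(u,[0.5,99.5]),f[2:]+np.outer(np.percentile(u,[.5,99.5]),f[:2]))
m=(abs(P[...,2]-65)<3)&(np.hypot(P[...,0]-520,P[...,1])<70)
print('case',cv2.minAreaRect(P[m][:,:2].astype(np.float32)))
m=(abs(P[...,2]-44)<4)&(P[...,1]<-35)&(P[...,1]>-120);print('rail',m.sum(),cv2.fitLine(P[m][:,:2].astype(np.float32),cv2.DIST_HUBER,0,.01,.01).ravel())
```

```text
3.1 [5.07458587e+02 4.63631809e-01 2.41205378e+02] [ 0.44383415 -0.62545478  0.01607727]
1204 [490.05190224 -14.62861323  94.11750376] [562.08765246  15.67596678 110.1051798 ]
handle [9.7483397e-01 2.2293203e-01 5.2586969e+02 4.5404491e-01]
ends [-35.59659833  35.3614927 ] [[491.16891684  -7.48157687]
 [560.34127409   8.33725411]]
case ((503.3258056640625, -5.351322174072266), (58.34914016723633, 58.85129928588867), 12.242952346801758)
rail 2281 [ 9.8049486e-01  1.9654487e-01  5.2671423e+02 -8.1385406e+01]
```

View pics/w1.png

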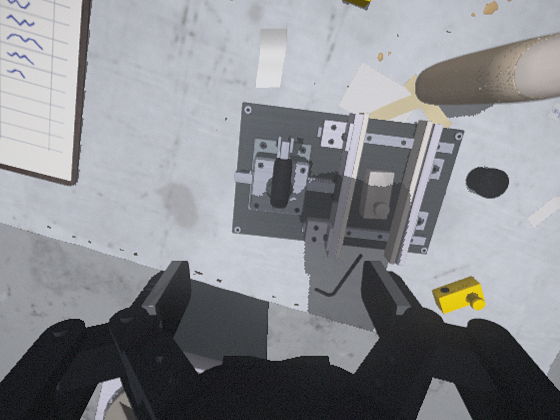

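Handle lies at azimuth ~13° with the hub at about (503.5,-5) and hinge at (554,7), which agrees with the gear case centre. The picture shows the handle at (283,175) and the case at (280,180), clear of the bottle.

Request:
step_arm(
  steps=[-0.2, -0.5, -2.0, -6.2, 0, 0, -3, 0, 0, 0, -3, 0, 0, 0, -3, 0, 0, 0, -2, 0, 0, 0, -1, 0, 0, 0, 0, 0],
  fingers=0,
)

```text
clock: 3.85
position: [504.8, -5.8, 100.5]
ee_rot: [0.001, 0.782, -0.624, -0.001]
wrist_force: [-0.1, -0.1, 0.9]
width: 0.503
```

Run:
```python
from h import *
s=arm.state();a,d=arm.get_image('side');cv2.imwrite('pics/s1.png',cv2.resize(a[120:280,200:420],None,fx=3,fy=3,interpolation=cv2.INTER_CUBIC))
print(s['clock'],s['position'],s['wrist_force'],s['width'])
```

```text
3.85 [504.82178579  -5.7606363  100.54361073] [-0.09425575 -0.13458127  0.8722884 ] 0.503434114012036
```

View pics/s1.png

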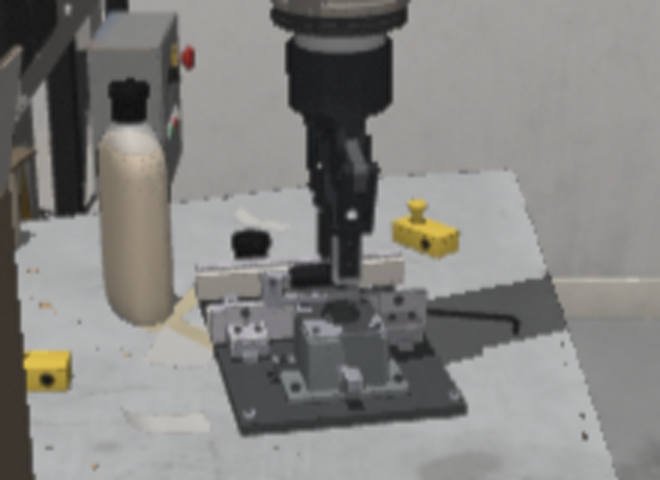

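Fingers straddle the handle's free end around (340,270). Going down and closing.

Request:
step_arm(
  steps=[0, 0.1, -1.4, 0, 0, 0, 0, 0, 0, 0, 0, 0],
)

```text
clock: 4.2
position: [505.5, -3.9, 87.5]
ee_rot: [-0.0, 0.782, -0.623, 0.0]
wrist_force: [-0.6, -0.5, 0.4]
width: 0.503
```

Request:
step_arm(
  steps=[0, 0, 0, 0, 0, 0, 0, 0, 0, 0, 0, 0, 0, 0, 0, 0, 0, 0, 0, 0],
  fingers=-1,
)

```text
clock: 4.7
position: [505.8, -3.9, 87.6]
ee_rot: [-0.0, 0.782, -0.623, 0.0]
wrist_force: [0.1, -0.1, 6.6]
width: 0.186
```

Request:
step_arm(
  steps=[0.1, 0.02, 0.99, 0, 0.28, 0.06, 0.96, 0, 0.47, 0.11, 0.87, 0, 0, 0, 0, 0],
)

```text
clock: 5.1
position: [514.5, -1.9, 116.2]
ee_rot: [-0.0, 0.782, -0.623, 0.0]
wrist_force: [4.4, 0.3, -6.0]
width: 0.181
```

Run:
```python
from h import *
s=arm.state();a,d=arm.get_image('side');cv2.imwrite('pics/s2.png',cv2.resize(a[150:250,250:370],None,fx=5,fy=5,interpolation=cv2.INTER_CUBIC))
print(s['clock'],s['position'],s['wrist_force'],s['width'])
```

```text
5.1 [514.47832093  -1.88618751 116.19785611] [ 4.35942594  0.2680557  -5.96392264] 0.18063185471410795
```

View pics/s2.png

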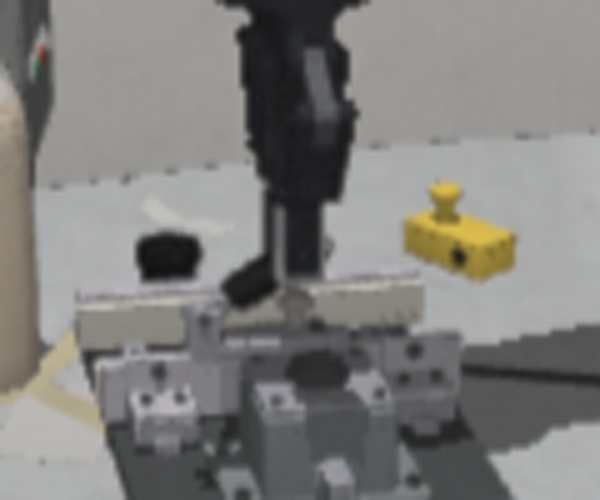

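The handle is coming up in the pads (dark grip at (250,285), tilted ~35°). Continuing the arc.

Request:
step_arm(
  steps=[0.63, 0.14, 0.77, 0, 0.76, 0.17, 0.62, 0, 0.87, 0.2, 0.45, 0, 0, 0, 0, 0],
)

```text
clock: 5.55
position: [538.0, 3.7, 134.7]
ee_rot: [-0.001, 0.782, -0.623, 0.0]
wrist_force: [1.0, 0.6, -3.0]
width: 0.172
```

Request:
step_arm(
  steps=[0.94, 0.21, 0.27, 0, 0.83, 0.19, 0.07, 0, 0, 0, 0, 0, 0, 0, 0, 0],
)

```text
clock: 5.95
position: [555.4, 7.4, 137.9]
ee_rot: [-0.001, 0.782, -0.623, 0.001]
wrist_force: [1.0, 0.1, -0.7]
width: -0.002
```

The jaws shut fully, so the grip slipped out. Looking.

Run:
```python
from h import *
s=arm.state();a,d=arm.get_image('side');b,e=arm.get_image('scene')
A=cv2.resize(a[150:250,250:370],None,fx=3.3,fy=3.3,interpolation=cv2.INTER_CUBIC)
B=cv2.resize(b[140:240,190:310],None,fx=3.3,fy=3.3,interpolation=cv2.INTER_CUBIC)
cv2.imwrite('pics/s3.png',np.hstack([A,B]))
print(s['clock'],s['position'],s['wrist_force'],s['width'])
```

```text
5.95 [555.44230253   7.40827576 137.93517201] [ 1.01104446  0.10493966 -0.72561265] -0.002104408077989892
```

View pics/s3.png

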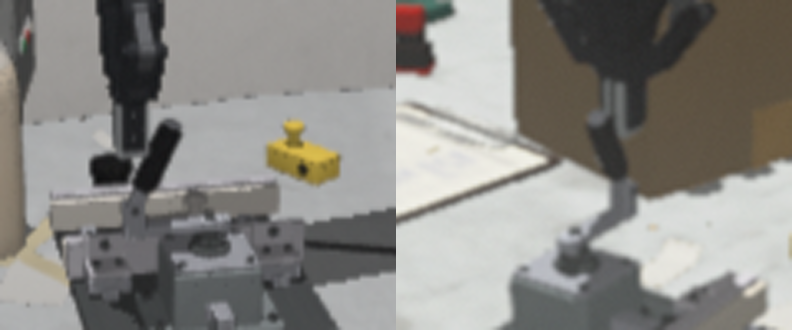

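The handle leans about 60° up toward the hub and the fingers have passed it outboard. I'll open, come back over it lower down and regrip deeper.

Request:
step_arm(
  steps=[0, 0, 0, 0, 0, 0, 0, 0, 0, 0, 0, 0, -1, -0.23, -0.6, 0, -1, -0.23, -0.6, 0, 0, 0, -0.5, 0, 0, 0, 0, 0],
  fingers=0,
)

```text
clock: 6.75
position: [533.5, 2.2, 119.5]
ee_rot: [0.0, 0.782, -0.624, -0.0]
wrist_force: [0.3, 0.2, 0.4]
width: 0.5
```

Request:
step_arm(
  steps=[0, 0, 0, 0, 0, 0, 0, 0, 0, 0, 0, 0, 0, 0, 0, 0, 0, 0, 0, 0],
  fingers=-1,
)

```text
clock: 7.25
position: [534.6, 2.6, 120.5]
ee_rot: [-0.0, 0.782, -0.623, 0.0]
wrist_force: [-0.2, 0.7, 3.2]
width: 0.195
```

Request:
step_arm(
  steps=[0.5, 0.11, 0.2, 0, 0.5, 0.11, 0.17, 0, 0.5, 0.11, 0.1, 0, 0.5, 0.11, 0.03, 0, 0.1, 0.02, 0, 0, 0, 0, 0, 0, 0, 0, 0, 0],
)

```text
clock: 7.95
position: [552.9, 6.7, 124.3]
ee_rot: [0.002, 0.782, -0.623, -0.002]
wrist_force: [-11.3, -0.6, 2.1]
width: 0.194
```

Run:
```python
from h import *
s=arm.state();a,d=arm.get_image('side');b,e=arm.get_image('scene')
A=cv2.resize(a[150:250,250:370],None,fx=3.3,fy=3.3,interpolation=cv2.INTER_CUBIC)
B=cv2.resize(b[140:240,190:310],None,fx=3.3,fy=3.3,interpolation=cv2.INTER_CUBIC)
cv2.imwrite('pics/s4.png',np.hstack([A,B]))
print(s['clock'],s['position'],s['wrist_force'],s['width'])
```

```text
7.95 [552.91825717   6.7338519  124.31966314] [-11.34964688  -0.58731313   2.05471294] 0.19390558200533867
```

View pics/s4.png

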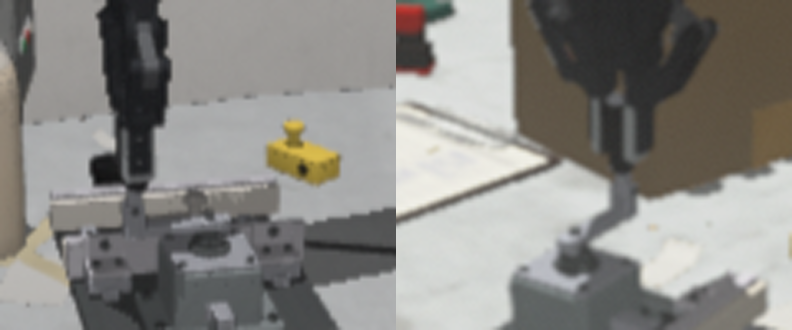

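The handle is upright against its stop (the fingers hold the grip vertically over the hinge, both views). Before winding I'll estimate the gap from the earlier wrist view.

Run:
```python
from h import *
z=np.load('w1.npz');P=z['P'];v=np.load('v1.npz')
for nm,Q in(('wrist',P.reshape(-1,3)),('scene',cloud(v['d'],cam('scene')).reshape(-1,3))):
  Q=Q[np.isfinite(Q).all(1)]
  m=(Q[:,2]>38)&(Q[:,2]<51)&(Q[:,1]<-35)&(Q[:,1]>-230)&(abs(Q[:,0]-525)<110);Q=Q[m]
  best=None
  for deg in np.arange(9,16,.5):
    a=np.radians(deg);y=(Q[:,:2]-[503.4,-5.2])@[-np.sin(a),np.cos(a)]+100
    h,e=np.histogram(y,np.arange(-110,60,1));sc=(h**2).sum()
    if best is None or sc>best[0]:best=(sc,deg,h,e)
  sc,deg,h,e=best;print(nm,deg);print([(int(b),int(c)) for b,c in zip(e,h) if c>3])
```

```text
wrist 12.5
[(-77, 14), (-76, 25), (-75, 18), (-73, 4), (-72, 47), (-71, 109), (-70, 113), (-69, 119), (-68, 125), (-67, 120), (-66, 109), (-65, 128), (-64, 124), (-63, 211), (-62, 288), (-61, 101), (-60, 117), (-59, 117), (-58, 129), (-57, 123), (-56, 188), (-55, 150), (-54, 5), (-17, 5), (-16, 5), (10, 51), (11, 119), (12, 119), (13, 127), (14, 121), (15, 128), (16, 41), (17, 68), (18, 115), (19, 115), (20, 132), (21, 126), (22, 134), (23, 115), (24, 118), (25, 119), (26, 132), (27, 144), (28, 52), (29, 59), (30, 66), (31, 97), (32, 106), (33, 40), (34, 19), (35, 21), (36, 18), (37, 6), (38, 7), (39, 9), (40, 6), (41, 6), (42, 8), (43, 11), (44, 8), (45, 9), (46, 12), (47, 6), (48, 8), (49, 5), (50, 7), (51, 6), (52, 7), (53, 7), (54, 9), (55, 7), (56, 10), (57, 7), (58, 9)]
scene 12.5
[(-76, 4), (-75, 12), (-74, 9), (-73, 9), (-72, 8), (-71, 32), (-70, 113), (-69, 47), (-68, 24), (-67, 32), (-66, 27), (-65, 18), (-64, 33), (-63, 26), (-62, 20), (-61, 19), (-60, 10), (-59, 4), (-58, 4), (-57, 21), (-56, 25), (-55, 20), (-54, 20), (-28, 7), (-25, 4), (10, 6), (11, 26), (12, 52), (13, 38), (14, 30), (15, 21), (16, 19), (17, 22), (18, 36), (19, 76), (20, 32), (21, 25), (22, 27), (23, 20), (24, 20), (25, 29), (26, 20), (27, 18), (28, 23), (29, 21), (30, 20), (31, 13), (32, 13), (33, 10), (49, 7)]
```

```bash
cat > rows.py <<'E'
import sys,numpy as np
# rows.py cx cy R cmdx cmdy az0deg step n : rows along the clockwise circle, printed in cm
cx,cy,R,x,y,a0,st=map(float,sys.argv[1:8]);n=int(sys.argv[8])
for k in range(1,n+1):
    a=np.radians(a0)-k*st;X,Y=cx+R*np.cos(a),cy+R*np.sin(a);d=np.round([(X-x)/10,(Y-y)/10],2)
    x+=d[0]*10;y+=d[1]*10;print(f"{d[0]:g}, {d[1]:g}, 0, 0,",end=' ' if k%8 else f" |az {np.degrees(a):.1f} cmd {x:.1f} {y:.1f}\n")
print(f"|az {np.degrees(a):.1f} cmd {x:.1f} {y:.1f}")
E
python3 rows.py 501.2 -5.1 52 555.3 7.1 12.5 .2 24
```

```text
-0.21, -1.13, 0, 0, -0.09, -1.03, 0, 0, -0.28, -1, 0, 0, -0.49, -0.92, 0, 0, -0.65, -0.8, 0, 0, -0.8, -0.66, 0, 0, -0.92, -0.49, 0, 0, -0.99, -0.3, 0, 0, |az -79.2 cmd 511.0 -56.2
-1.04, -0.09, 0, 0, -1.03, 0.12, 0, 0, -0.99, 0.31, 0, 0, -0.9, 0.51, 0, 0, -0.79, 0.68, 0, 0, -0.64, 0.82, 0, 0, -0.46, 0.93, 0, 0, -0.26, 1, 0, 0, |az -170.8 cmd 449.9 -13.4
-0.07, 1.04, 0, 0, 0.15, 1.03, 0, 0, 0.35, 0.98, 0, 0, 0.53, 0.89, 0, 0, 0.7, 0.76, 0, 0, 0.84, 0.62, 0, 0, 0.94, 0.43, 0, 0, 1.01, 0.24, 0, 0, |az -262.5 cmd 494.4 46.5
|az -262.5 cmd 494.4 46.5
```

Request:
step_arm(
  steps=[-0.21, -1.13, 0, 0, -0.09, -1.03, 0, 0, -0.28, -1, 0, 0, -0.49, -0.92, 0, 0],
)

```text
clock: 8.45
position: [545.3, -33.2, 124.8]
ee_rot: [-0.001, 0.782, -0.623, 0.0]
wrist_force: [9.1, 4.6, -8.6]
width: 0.192
```

Request:
step_arm(
  steps=[-0.65, -0.8, 0, 0, -0.8, -0.66, 0, 0, -0.92, -0.49, 0, 0, -0.99, -0.3, 0, 0, -1.04, -0.09, 0, 0],
)

```text
clock: 8.95
position: [500.8, -56.3, 125.1]
ee_rot: [-0.001, 0.782, -0.623, -0.0]
wrist_force: [6.6, 9.6, -9.0]
width: 0.189
```

Request:
step_arm(
  steps=[-1.03, 0.12, 0, 0, -0.99, 0.31, 0, 0, -0.9, 0.51, 0, 0, -0.79, 0.68, 0, 0, -0.64, 0.82, 0, 0, -0.46, 0.93, 0, 0, -0.26, 1, 0, 0],
)

```text
clock: 9.65
position: [451.9, -13.0, 125.3]
ee_rot: [-0.002, 0.782, -0.623, 0.001]
wrist_force: [21.8, -2.3, -25.9]
width: 0.193
```

Request:
step_arm(
  steps=[0.4, 0.06, -0.2, 0, 0, 0, 0, 0],
)

```text
clock: 9.85
position: [454.9, -12.2, 124.0]
ee_rot: [-0.001, 0.782, -0.623, 0.0]
wrist_force: [-0.4, 3.9, 10.8]
width: 0.197
```

Run:
```python
from h import *
s=arm.state();a,d=arm.get_image('side');b,e=arm.get_image('scene')
A=cv2.resize(a[150:250,250:370],None,fx=3.3,fy=3.3,interpolation=cv2.INTER_CUBIC)
B=cv2.resize(b[140:240,190:310],None,fx=3.3,fy=3.3,interpolation=cv2.INTER_CUBIC)
cv2.imwrite('pics/s5.png',np.hstack([A,B]))
print(s['clock'],s['position'],s['wrist_force'],s['moment'],s['width'])
```

```text
9.85 [454.92571516 -12.15089602 124.00569056] [-0.38847794  3.91330573 10.77027025] [0.80382422 0.13234149 0.02302772] 0.1965264348076825
```

View pics/s5.png

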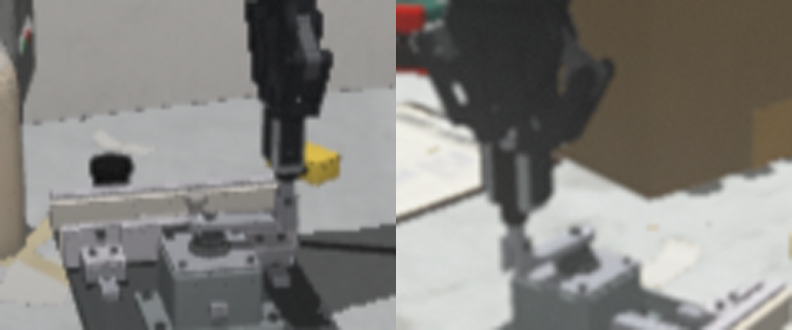

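The handle is still upright in the pads at the robot-side of the circle ((285,150) in the side view); radial load is relaxed. The effective centre is nearer (505,-5).

```bash
python3 rows.py 505 -5 51 453.9 -12.8 -171 .18 10
```

```text
0.01, 0.9, 0, 0, 0.1, 0.91, 0, 0, 0.27, 0.88, 0, 0, 0.42, 0.81, 0, 0, 0.55, 0.73, 0, 0, 0.68, 0.62, 0, 0, 0.78, 0.48, 0, 0, 0.85, 0.34, 0, 0, |az -253.5 cmd 490.5 43.9
0.9, 0.18, 0, 0, 0.92, 0.02, 0, 0, |az -274.1 cmd 508.7 45.9
```

Request:
step_arm(
  steps=[0.01, 0.9, 0, 0, 0.1, 0.91, 0, 0, 0.27, 0.88, 0, 0, 0.42, 0.81, 0, 0],
)

```text
clock: 10.35
position: [461.7, 21.7, 123.8]
ee_rot: [0.001, 0.782, -0.624, 0.0]
wrist_force: [-6.6, -3.9, 18.5]
width: 0.19
```

Request:
step_arm(
  steps=[0.55, 0.73, 0, 0, 0.68, 0.62, 0, 0, 0.78, 0.48, 0, 0],
)

```text
clock: 10.65
position: [481.7, 41.0, 123.9]
ee_rot: [0.0, 0.782, -0.623, -0.0]
wrist_force: [-8.8, 1.5, 18.3]
width: 0.191
```

```bash
cat > gap.py <<'E'
from h import *
s=arm.state();a,d=arm.get_image('wrist');cv2.imwrite('pics/g%d.png'%(s['clock']*100),a)
Q=cloud(d,cam('wrist',s)).reshape(-1,3);Q=Q[np.isfinite(Q).all(1)]
r=np.radians(12.5);x=(Q[:,:2]-[503.4,-5.2])@[np.cos(r),np.sin(r)];y=(Q[:,:2]-[503.4,-5.2])@[-np.sin(r),np.cos(r)]+100
m=(Q[:,2]>38)&(Q[:,2]<51)&(abs(x)<92)&(y<50)&(y>-85)
h,e=np.histogram(y[m],np.arange(-85,50,1));print(s['clock'],s['position'],s['wrist_force']);print([(int(b),int(c)) for b,c in zip(e,h) if c>3])
m=(Q[:,2]>18)&(Q[:,2]<34)&(abs(x)<60)&(y<15)&(y>-56)
if m.sum()>50:
  p=np.c_[x,y][m].astype(np.float32);print('gauge-ish',m.sum(),cv2.minAreaRect(p))
E
python3 gap.py
```

```text
10.65 [481.71569625  41.00120905 123.86407682] [-8.77402722  1.53765057 18.28681292]
[(-72, 33), (-71, 97), (-70, 105), (-69, 136), (-68, 147), (-67, 132), (-66, 144), (-65, 172), (-64, 167), (-63, 457), (-62, 521), (-61, 237), (-60, 175), (-59, 228), (-58, 214), (-57, 264), (-56, 429), (-55, 499), (-54, 70), (-32, 6), (-31, 10), (-30, 13), (-29, 22), (-28, 14), (-27, 12), (-26, 23), (-25, 27), (-24, 10), (-19, 19), (-18, 127), (-17, 243), (-16, 277), (-15, 286), (-14, 133), (-13, 28), (-12, 28), (-11, 148), (-10, 284), (-9, 288), (-8, 260), (-7, 292), (-6, 281), (-5, 269), (-4, 243), (-3, 203), (-2, 567), (-1, 414), (0, 152), (1, 155), (2, 198), (3, 437), (4, 428), (5, 109), (6, 50), (7, 75), (8, 65), (9, 15), (10, 14), (11, 20), (12, 17), (13, 16), (14, 24), (15, 18), (16, 15), (17, 21), (18, 23), (19, 20), (20, 18), (21, 15), (22, 16), (23, 16), (24, 14), (25, 16), (26, 16), (27, 20), (28, 13), (29, 18), (30, 21), (31, 11), (32, 17), (33, 17), (34, 21), (35, 16), (36, 20), (37, 19), (38, 17), (39, 15), (40, 21), (41, 15), (42, 15), (43, 21), (44, 18), (45, 18), (46, 14), (47, 19), (48, 16)]
gauge-ish 4558 ((0.01244354248046875, -20.531044006347656), (70.87653350830078, 119.92442321777344), 89.9665756225586)
```

```bash
python3 rows.py 505 -5 51 482 40.5 -243.2 .11 5; python3 rows.py 505 -5 51 507.8 45.9 -273.5 .04 16
```

```text
0.51, 0.23, 0, 0, 0.54, 0.16, 0, 0, 0.55, 0.11, 0, 0, 0.56, 0.05, 0, 0, 0.56, -0.02, 0, 0, |az -274.7 cmd 509.2 45.8
0.23, -0.02, 0, 0, 0.21, -0.02, 0, 0, 0.2, -0.03, 0, 0, 0.2, -0.04, 0, 0, 0.2, -0.05, 0, 0, 0.19, -0.06, 0, 0, 0.2, -0.06, 0, 0, 0.19, -0.08, 0, 0, |az -291.8 cmd 524.0 42.3
0.18, -0.08, 0, 0, 0.19, -0.08, 0, 0, 0.18, -0.1, 0, 0, 0.18, -0.1, 0, 0, 0.17, -0.11, 0, 0, 0.17, -0.11, 0, 0, 0.16, -0.12, 0, 0, 0.16, -0.13, 0, 0, |az -310.2 cmd 537.9 34.0
|az -310.2 cmd 537.9 34.0
```

Request:
step_arm(
  steps=[0.51, 0.23, 0.1, 0, 0.54, 0.16, 0.05, 0, 0.55, 0.11, 0, 0],
)

```text
clock: 11.0
position: [496.6, 46.3, 124.3]
ee_rot: [0.001, 0.782, -0.623, -0.001]
wrist_force: [-7.6, 5.4, 1.0]
width: 0.191
```

Request:
step_arm(
  steps=[0.28, 0.03, 0, 0, 0.28, 0.02, 0, 0, 0.28, 0, 0, 0],
)

```text
clock: 11.3
position: [505.3, 47.2, 124.3]
ee_rot: [0.0, 0.782, -0.623, -0.001]
wrist_force: [-6.2, 7.8, -0.1]
width: 0.191
```

Request:
step_arm(
  steps=[0.2, 0.05, 0, 0, 0.2, 0.02, 0, 0, 0.2, 0, 0, 0],
)

```text
clock: 11.6
position: [511.3, 47.2, 124.3]
ee_rot: [0.001, 0.782, -0.623, -0.001]
wrist_force: [-6.3, 2.8, 0.3]
width: 0.191
```

Request:
step_arm(
  steps=[0.2, -0.02, 0, 0, 0.2, -0.03, 0, 0],
)

```text
clock: 11.8
position: [515.4, 46.6, 124.3]
ee_rot: [0.001, 0.782, -0.623, -0.001]
wrist_force: [-5.6, 4.1, -0.7]
width: 0.191
```

Request:
step_arm(
  steps=[0.12, -0.03, 0, 0, 0.12, -0.03, 0, 0],
)

```text
clock: 12.0
position: [517.8, 46.2, 124.3]
ee_rot: [0.001, 0.782, -0.623, -0.001]
wrist_force: [-4.9, 5.1, -0.4]
width: 0.19
```

Request:
step_arm(
  steps=[0.12, -0.03, 0, 0, 0.12, -0.04, 0, 0],
)

```text
clock: 12.2
position: [520.3, 45.5, 124.3]
ee_rot: [0.0, 0.782, -0.623, -0.001]
wrist_force: [-5.4, 5.1, -0.3]
width: 0.193
```

Request:
step_arm(
  steps=[0.11, -0.04, 0, 0, 0.11, -0.04, 0, 0],
)

```text
clock: 12.4
position: [522.5, 44.8, 124.3]
ee_rot: [0.0, 0.782, -0.623, -0.001]
wrist_force: [-4.7, 6.8, -1.9]
width: 0.192
```

```bash
python3 gap.py | cut -c1-700
```

```text
12.4 [522.48690588  44.83112298 124.32616183] [-4.68343999  6.80922084 -1.92562656]
[(-73, 7), (-72, 71), (-71, 164), (-70, 162), (-69, 222), (-68, 209), (-67, 214), (-66, 227), (-65, 208), (-64, 275), (-63, 584), (-62, 708), (-61, 264), (-60, 232), (-59, 244), (-58, 239), (-57, 289), (-56, 418), (-55, 439), (-54, 53), (-39, 5), (-38, 5), (-37, 8), (-36, 8), (-35, 17), (-34, 28), (-33, 8), (-32, 7), (-31, 20), (-30, 22), (-24, 23), (-23, 135), (-22, 219), (-21, 233), (-20, 229), (-19, 104), (-18, 7), (-17, 34), (-16, 161), (-15, 236), (-14, 235), (-13, 251), (-12, 228), (-11, 262), (-10, 230), (-9, 167), (-8, 210), (-7, 537), (-6, 262), (-5, 130), (-4, 139), (-3, 176), (-2, 453), (-1, 283), (0, 81), (1, 39), (2, 76), (3, 39), (4, 7), (5, 17), (6, 17), (7, 13), (8, 16), (9, 
gauge-ish 3793 ((0.004505157470703125, -20.508636474609375), (70.96742248535156, 119.9850082397461), 89.99331665039062)
```

Request:
step_arm(
  steps=[0.1, -0.03, 0, 0, 0.1, -0.03, 0, 0],
)

```text
clock: 12.65
position: [524.5, 44.2, 124.3]
ee_rot: [0.0, 0.782, -0.623, -0.001]
wrist_force: [-4.1, 5.7, -0.6]
width: 0.195
```

Request:
step_arm(
  steps=[0.1, -0.04, 0, 0, 0.1, -0.04, 0, 0],
)

```text
clock: 12.85
position: [526.5, 43.3, 124.3]
ee_rot: [0.0, 0.782, -0.623, -0.001]
wrist_force: [-5.4, 5.8, -1.5]
width: 0.193
```

Request:
step_arm(
  steps=[0.08, -0.03, 0, 0, 0.08, -0.04, 0, 0],
)

```text
clock: 13.05
position: [528.1, 42.6, 124.3]
ee_rot: [0.0, 0.782, -0.623, -0.001]
wrist_force: [-5.1, 4.4, -0.5]
width: 0.195
```

Request:
step_arm(
  steps=[0.08, -0.04, 0, 0, 0.08, -0.04, 0, 0],
)

```text
clock: 13.25
position: [529.8, 41.9, 124.4]
ee_rot: [0.0, 0.782, -0.623, -0.001]
wrist_force: [-3.7, 4.3, -1.1]
width: 0.194
```

Request:
step_arm(
  steps=[0.08, -0.04, 0, 0, 0.08, -0.05, 0, 0],
)

```text
clock: 13.45
position: [531.4, 41.0, 124.3]
ee_rot: [0.0, 0.782, -0.623, -0.001]
wrist_force: [-4.4, 5.0, -0.7]
width: 0.191
```

Request:
step_arm(
  steps=[0.08, -0.05, 0, 0, 0.08, -0.05, 0, 0],
)

```text
clock: 13.65
position: [533.0, 40.1, 124.4]
ee_rot: [0.0, 0.782, -0.623, -0.001]
wrist_force: [-3.5, 5.4, -2.4]
width: 0.191
```

Request:
step_arm(
  steps=[0.08, -0.05, 0, 0, 0.08, -0.05, 0, 0],
)

```text
clock: 13.85
position: [534.6, 39.1, 124.3]
ee_rot: [0.0, 0.782, -0.623, -0.001]
wrist_force: [-3.6, 6.4, -2.2]
width: 0.19
```

Request:
step_arm(
  steps=[0.08, -0.05, 0, 0, 0.08, -0.06, 0, 0],
)

```text
clock: 14.05
position: [536.1, 38.1, 124.3]
ee_rot: [0.0, 0.782, -0.623, -0.001]
wrist_force: [-4.2, 6.0, -1.1]
width: 0.193
```

Request:
step_arm(
  steps=[0.08, -0.06, 0, 0, 0.08, -0.06, 0, 0],
)

```text
clock: 14.25
position: [537.7, 37.0, 124.3]
ee_rot: [0.0, 0.782, -0.623, -0.001]
wrist_force: [-5.1, 7.2, -0.6]
width: 0.193
```

Request:
step_arm(
  steps=[0.06, -0.05, 0, 0, 0, 0, 0, 0],
)

```text
clock: 14.45
position: [538.3, 36.5, 124.3]
ee_rot: [0.0, 0.782, -0.623, -0.001]
wrist_force: [-4.4, 6.8, -0.9]
width: 0.192
```

Request:
step_arm(
  steps=[0.06, -0.05, 0, 0, 0, 0, 0, 0],
)

```text
clock: 14.65
position: [538.8, 36.1, 124.3]
ee_rot: [0.0, 0.782, -0.623, -0.001]
wrist_force: [-5.0, 6.7, -0.7]
width: 0.192
```

```bash
python3 gap.py | cut -c1-900
```

```text
14.65 [538.81151917  36.1225026  124.32553724] [-5.01596283  6.74640682 -0.7160302 ]
[(-73, 10), (-72, 83), (-71, 170), (-70, 265), (-69, 198), (-68, 227), (-67, 247), (-66, 233), (-65, 227), (-64, 258), (-63, 545), (-62, 666), (-61, 236), (-60, 223), (-59, 222), (-58, 226), (-57, 237), (-56, 418), (-55, 392), (-54, 47), (-41, 6), (-40, 7), (-39, 9), (-38, 6), (-37, 15), (-36, 12), (-35, 21), (-34, 9), (-33, 11), (-32, 23), (-31, 8), (-26, 4), (-25, 80), (-24, 173), (-23, 207), (-22, 221), (-21, 190), (-20, 31), (-19, 11), (-18, 93), (-17, 200), (-16, 216), (-15, 212), (-14, 213), (-13, 238), (-12, 205), (-11, 175), (-10, 158), (-9, 319), (-8, 402), (-7, 122), (-6, 120), (-5, 135), (-4, 290), (-3, 343), (-2, 51), (-1, 35), (0, 58), (1, 48), (2, 15), (3, 13), (4, 18), (5, 10), (6, 12), (7, 10), (8, 14), (9, 14), (10, 15), (11, 17), (12, 15), (13, 13), (14, 19), (15, 14), (16, 16), (17, 15), (18, 15), (19, 13), (20, 13), (21, 14), (22, 16), (23, 13), (24, 19), (25, 11), (2
gauge-ish 3542 ((0.03322601318359375, -20.47769546508789), (70.8926773071289, 119.980224609375), 89.95420837402344)
```

Request:
step_arm(
  steps=[0.05, -0.04, 0, 0, 0, 0, 0, 0],
)

```text
clock: 14.9
position: [539.3, 35.7, 124.3]
ee_rot: [0.0, 0.782, -0.623, -0.001]
wrist_force: [-5.7, 7.2, -0.5]
width: 0.19
```

Request:
step_arm(
  steps=[0.05, -0.04, 0, 0, 0, 0, 0, 0],
)

```text
clock: 15.1
position: [539.7, 35.4, 124.3]
ee_rot: [0.0, 0.782, -0.623, -0.001]
wrist_force: [-5.9, 7.5, -0.4]
width: 0.201
```

Request:
step_arm(
  steps=[0.04, -0.04, 0, 0],
)

```text
clock: 15.2
position: [540.1, 35.1, 124.3]
ee_rot: [0.0, 0.782, -0.623, -0.001]
wrist_force: [-7.0, 8.9, -0.3]
width: 0.19
```

Request:
step_arm(
  steps=[0, 0, 0, 0, 0, 0, 0, 0, 0, 0, 0, 0],
)

```text
clock: 15.5
position: [540.1, 35.0, 124.3]
ee_rot: [0.0, 0.782, -0.623, -0.001]
wrist_force: [-7.0, 7.7, -0.0]
width: 0.191
```

Wound to about 4–4.5 N above the drag (tangential 10.3 N paused, 11.1 N moving, free running ~6.3). Now ease off, release and rise.

Request:
step_arm(
  steps=[-0.08, 0.07, 0, 0, 0, 0, 0, 0],
)

```text
clock: 15.7
position: [539.9, 35.2, 124.4]
ee_rot: [0.0, 0.782, -0.623, -0.001]
wrist_force: [-2.4, 6.3, -4.3]
width: 0.192
```

Request:
step_arm(
  steps=[0, 0, 0, 0, 0, 0, 0, 0, 0, 0, 0, 0, 0, 0, 0, 0],
  fingers=0,
)

```text
clock: 16.1
position: [540.6, 34.2, 124.9]
ee_rot: [-0.0, 0.782, -0.624, 0.0]
wrist_force: [0.2, -0.1, 0.2]
width: 0.498
```

Request:
step_arm(
  steps=[0, 0, 2, 0, 0, 0, 2, 0, 0, 0, 2, 0, 0, 0, 0.5, 0, 0, 0, 0, 0],
)

```text
clock: 16.6
position: [540.8, 34.4, 190.4]
ee_rot: [-0.0, 0.782, -0.624, 0.001]
wrist_force: [0.5, 0.7, -1.0]
width: 0.501
```

Request:
step_arm(
  steps=[0, 0, 0, 7.2, 0, 0, 0, 7.2, 0, 0, 0, 7.2, 0, 0, 0, 7.2, 0, 0, 0, 7.2, 0, 0, 0, 0],
  fingers=-1,
)

```text
clock: 17.2
position: [539.9, 34.3, 188.7]
ee_rot: [0.0, 0.937, -0.35, -0.001]
wrist_force: [-0.6, -0.9, -0.1]
width: -0.001
```

Run:
```python
from h import *
s=arm.state();a,d=arm.get_image('wrist');cv2.imwrite('pics/w2.png',a)
Q=cloud(d,cam('wrist',s));print(s['clock'],s['position'],s['ee_rot'],s['width'],s['wrist_force'])
q=Q.reshape(-1,3);q=q[np.isfinite(q).all(1)]
for lo,hi in((145,175),(120,145),(80,95)):
  m=(q[:,2]>lo)&(q[:,2]<hi)&(np.hypot(q[:,0]-505,q[:,1]+5)<75);print(lo,m.sum(),np.median(q[m],0) if m.sum() else '', q[m].min(0) if m.sum() else'',q[m].max(0) if m.sum() else '')
m=(q[:,2]>82)&(q[:,2]<94)&(np.hypot(q[:,0]-505,q[:,1]+5)<70)
f=cv2.fitLine(q[m][:,:2].astype(np.float32),cv2.DIST_HUBER,0,.01,.01).ravel();print(f,np.degrees(np.arctan2(f[1],f[0])))
b,e=arm.get_image('scene')
cv2.imwrite('pics/s6.png',np.hstack([cv2.resize(a,(500,375)),cv2.resize(b[140:290,190:310],(300,375),interpolation=cv2.INTER_CUBIC)]))
```

```text
17.2 [539.87284576  34.27438518 188.68324017] [ 1.75877420e-04  9.36649393e-01 -3.50267426e-01 -7.83264709e-04] -0.0011353833355662551 [-0.56400142 -0.868415   -0.13154697]
145 615 [539.97662596  37.93046881 159.9102373 ] [527.9448292   26.60649375 145.06154992] [545.17054187  43.16436667 166.33605199]
120 304 [542.27934916  40.4373868  133.42878091] [531.57007152  29.56269415 120.02877113] [545.47644566  43.14787287 144.98553607]
80 35 [537.30776961  42.42301086  87.7766999 ] [535.36815339  35.35043753  81.42386586] [546.25396191  44.28267592  94.67930767]
[  0.76487654  -0.6441769  538.3754      42.041386  ] -40.10399
```

View pics/s6.png

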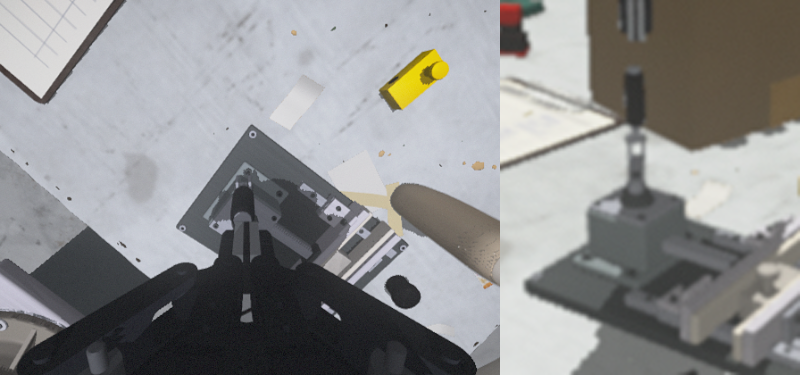

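The handle stands upright, free of the fingers (grip at (237,190) in the wrist view), centred near (537,35). Now pushing it over from outside with shut fingers.

Request:
step_arm(
  steps=[0.67, 1.03, 0, 0, 0.67, 1.03, 0, 0, 0, 0, -1.5, 0, 0, 0, -1.5, 0, 0, 0, -1.6, 0, 0, 0, 0, 0, 0, 0, 0, 0],
)

```text
clock: 18.0
position: [553.3, 55.0, 143.2]
ee_rot: [0.0, 0.936, -0.351, -0.001]
wrist_force: [0.8, -0.7, -0.0]
width: 0.004
```

Request:
step_arm(
  steps=[-0.47, -0.56, 0.05, 0, -0.47, -0.56, 0.05, 0, -0.55, -0.65, -0.08, 0, -0.53, -0.63, -0.25, 0],
)

```text
clock: 18.4
position: [533.3, 30.2, 142.0]
ee_rot: [-0.0, 0.936, -0.352, 0.001]
wrist_force: [0.4, 0.3, 0.2]
width: -0.002
```

Request:
step_arm(
  steps=[-0.48, -0.57, -0.4, 0, -0.43, -0.51, -0.54, 0, -0.35, -0.41, -0.67, 0, 0, 0, 0, 0],
)

```text
clock: 18.8
position: [519.9, 15.4, 124.2]
ee_rot: [0.0, 0.936, -0.352, -0.001]
wrist_force: [-0.8, 1.3, -0.0]
width: 0.002
```

Request:
step_arm(
  steps=[-0.26, -0.31, -0.76, 0, -0.14, -0.16, -0.7, 0, 0, 0, 0, 0],
)

```text
clock: 19.1
position: [516.3, 11.3, 109.7]
ee_rot: [0.0, 0.936, -0.351, -0.001]
wrist_force: [-1.1, 0.3, 0.5]
width: -0.0
```

Run:
```python
from h import *
s=arm.state();a,d=arm.get_image('side');b,e=arm.get_image('scene')
A=cv2.resize(a[150:250,250:370],None,fx=3.3,fy=3.3,interpolation=cv2.INTER_CUBIC)
B=cv2.resize(b[140:240,190:310],None,fx=3.3,fy=3.3,interpolation=cv2.INTER_CUBIC)
cv2.imwrite('pics/s7.png',np.hstack([A,B]))
print(s['clock'],s['position'],s['wrist_force'],s['width'])
```

```text
19.1 [516.26367035  11.26252927 109.65584429] [-1.084355    0.29333433  0.49260371] -0.0004311432440530215
```

View pics/s7.png

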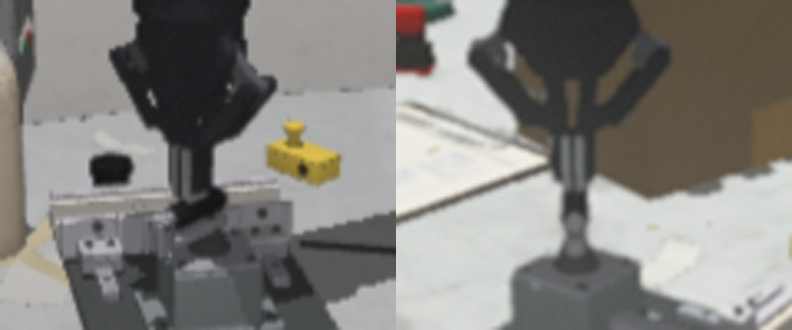

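The handle lies under the fingertips, almost flat (grip at (200,208) in the side view). Pressing gently to the stop.

Request:
step_arm(
  steps=[0, 0, -0.15, 0, 0, 0, 0, 0],
)

```text
clock: 19.4
position: [517.1, 11.6, 109.3]
ee_rot: [-0.0, 0.936, -0.351, 0.0]
wrist_force: [0.3, 0.4, -0.4]
width: -0.001
```

Request:
step_arm(
  steps=[0, 0, -0.15, 0, 0, 0, 0, 0],
)

```text
clock: 19.6
position: [517.5, 11.3, 108.4]
ee_rot: [0.0, 0.936, -0.351, 0.001]
wrist_force: [-2.2, -1.6, 10.5]
width: 0.004
```

Request:
step_arm(
  steps=[0, 0, 1, 0, 0, 0, 3, 0, 0, 0, 4, 0, 0, 0, 4, 0, 0, 0, 0, 0, 0, 0, 0, 0],
)

```text
clock: 20.2
position: [517.3, 11.5, 229.1]
ee_rot: [-0.0, 0.936, -0.351, 0.001]
wrist_force: [-0.7, 0.5, -1.2]
width: 0.002
```

```bash
python3 gap.py | cut -c1-1000
python3 - <<'E'
from h import *
s=arm.state();a,d=arm.get_image('wrist');b,e=arm.get_image('scene')
q=np.concatenate([cloud(e,cam('scene')).reshape(-1,3),cloud(d,cam('wrist',s)).reshape(-1,3)]);q=q[np.isfinite(q).all(1)]
m=(q[:,2]>97)&(q[:,2]<125)&(np.hypot(q[:,0]-505,q[:,1]+5)<75);print(m.sum(),np.percentile(q[m],[1,50,99],axis=0).round())
u=np.array([.643,.766]);w=((q[m][:,:2]-[504,-5])@u);
for lo in range(-20,60,10):
  k=(w>lo)&(w<lo+10);print(lo,k.sum(),np.percentile(q[m][k,2],90).round(1) if k.sum() else '')
cv2.imwrite('pics/s8.png',np.hstack([cv2.resize(a[100:300,150:450],(390,260),interpolation=cv2.INTER_CUBIC),cv2.resize(b[170:290,210:390],(390,260),interpolation=cv2.INTER_CUBIC)]))
print(s['clock'],s['position'],s['wrist_force'])
E
```

```text
20.2 [517.33581728  11.46283082 229.05926429] [-0.69439562  0.473168   -1.16758666]
[(-77, 12), (-76, 5), (-72, 37), (-71, 78), (-70, 85), (-69, 75), (-68, 67), (-67, 72), (-66, 91), (-65, 70), (-64, 87), (-63, 200), (-62, 153), (-61, 73), (-60, 78), (-59, 79), (-58, 81), (-57, 95), (-56, 149), (-55, 82), (-36, 6), (-35, 4), (-33, 7), (-32, 4), (-26, 5), (-25, 55), (-24, 77), (-23, 104), (-22, 95), (-21, 102), (-20, 30), (-19, 9), (-18, 53), (-17, 95), (-16, 105), (-15, 91), (-14, 107), (-13, 101), (-12, 99), (-11, 94), (-10, 77), (-9, 163), (-8, 136), (-7, 53), (-6, 52), (-5, 62), (-4, 150), (-3, 119), (-2, 10), (-1, 22), (0, 22), (1, 25), (2, 5), (3, 5), (4, 6), (5, 5), (6, 5), (7, 7), (8, 6), (9, 8), (10, 9), (11, 7), (12, 8), (13, 7), (14, 7), (15, 4), (16, 6), (17, 6), (18, 7), (19, 6), (21, 7), (22, 7), (23, 9), (24, 9), (25, 5), (26, 9), (27, 6), (28, 8), (29, 7), (30, 7), (31, 7), (32, 6), (33, 7), (34, 7), (35, 6), (36, 8), (37, 7), (38, 10), (39, 6), (40, 6), (41, 8), (42, 7), (43, 6), (44, 4), (45, 10), (46, 8), (48, 6)]
gauge-ish 1514 ((0.03350067138671875, -20.602081298828125), (119.95674133300781, 70.8883285522461), 0.08496920019388199)
1351 [[493. -16.  98.]
 [518.  12. 106.]
 [544.  42. 109.]]
-20 64 106.0
-10 181 108.7
0 196 108.7
10 201 108.7
20 203 108.6
30 197 108.4
40 155 105.3
50 153 104.8
20.25 [516.80269501  11.33651368 227.96185649] [ 0.21691723  0.09599506 -0.06402274]
```

View pics/s8.png

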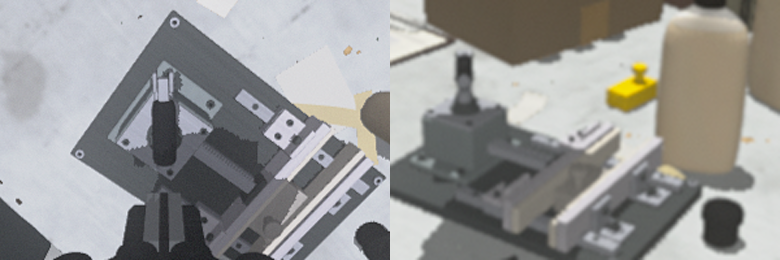

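The handle is flat (grip top a constant 108.5 mm along its length). The gauge sits between the rails at (285,210), and the gap hasn't changed since release. Handing in.

```bash
python3 -c "
from workcell import arm
print(arm.finish_job(),arm.state()['clock'])"
```

```text
the job is handed in; nothing more can be done
the job is handed in; nothing more can be done
```

I wound the moving rail in until the gauge was nipped, folded the handle back flat, and handed the job in after about 20 s of the 72 s. The interface gives no verdict.

- **Folding out:** On the first try the grip slipped out of the pads at about 60°. I regripped it deeper and took it to its upright stop.
- **Winding:** Partway round I corrected the assumed circle centre. The wrist load there had briefly reached about 34 N, against the 120 N limit. I stopped with the tangential force at the handle at 10.3 N paused and 11.1 N moving, against about 6.3 N free-running. By the given ratio that is a nip of roughly 30–40 N; I did not measure it directly.
- **Folding down:** I pushed the handle over with the fingers shut and pressed it to its stop at about 10 N.

**Last checks:**
- The top of the grip measured level at about 108.5 mm, so the handle lies flat.
- The moving rail stayed where it was after I let go. The gap measured about 29 mm from depth, 1 mm under the gauge's 30 mm and within camera error.
- The robot was clear of everything.
- I did not measure the gauge's angle. I take it as square because the gap closed to the gauge's width.
- The bottle and cap looked undisturbed in the last pictures. The hex key was not clearly in them, but the arm never worked near it.

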